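# Shuffle the dish stacks round the warmer to bring the deep dishes to the serving corner

### The job

Bring the stack of deep dishes to the serving corner of the dish warmer, the front right place beside its control knob. The deck is crowded and the stacks must not be lifted or taken apart: slide them flat along the deck, one stack at a time into whichever place is empty, in the order that makes way, and leave each stack in a place of its own. Let go, and leave everything else on the counter where it stands.

Things in the scene. Friction and masses are not known exactly. Their poses are not given: they have to be found in the camera images.
- warmer: Fixed dish warmer: square stainless steel box, 250 x 250 mm, flat black glass deck 50 mm above the work surface. Origin: centre of its underside, on the work surface; x to its back (away from the robot), y to its left, z up; yaw within 0.35 rad. Round the deck runs a gallery of 8 mm steel rod, its centre line 22 mm above the deck; clear square inside it 212 x 212 mm: 2 x 2 dish places.
- place_front_right (a point): Centre of the front right place, on the deck, at x -53 mm, y -53 mm in the warmer's frame. The serving corner; a black control knob (32 mm across, sticking out 20 mm) is on the warmer's front face beside it. The medium stack starts here.
- place_front_left (a point): Centre of the front left place, on the deck, at x -53 mm, y +53 mm in the warmer's frame. The deep or the shallow stack starts here, the other one at the back right.
- place_back_left (a point): Centre of the back left place, on the deck, at x +53 mm, y +53 mm in the warmer's frame. Always the empty one at the start.
- place_back_right (a point): Centre of the back right place, on the deck, at x +53 mm, y -53 mm in the warmer's frame. See the front left place.
- deep_low: Lower dish of the stack of two DEEP dishes (the tall stack, 98 mm high in all): loose, square, white ceramic, 100 x 100 mm, 52 mm high, walls 8 mm, cavity 84 x 84 mm; its lowest 6 mm is a recessed foot 80 mm across. Origin: centre of the foot's underside, on the deck; z up, x and y along its sides. About 340 g; glides on the deck with friction about 0.3.
- deep_top: Upper dish of that stack, same shape, empty: inner floor 12 mm and rim 52 mm above its origin. Origin: centre of its foot's underside, 46 mm above the lower dish's origin. Its foot sits 6 mm inside the rim below with 2 mm play, so pushed sideways (on its outside, or from inside the cavity) it takes the lower dish along; pushed hard against a stop, the stack tips.
- mid_low: Lower dish of the stack of two MEDIUM dishes (76 mm high in all): loose, square, white ceramic, 100 x 100 mm, 41 mm high, walls 8 mm, cavity 84 x 84 mm; its lowest 6 mm is a recessed foot 80 mm across. Origin: centre of the foot's underside, on the deck; z up, x and y along its sides. About 280 g; glides on the deck with friction about 0.3.
- mid_top: Upper dish of that stack, same shape, empty: inner floor 12 mm and rim 41 mm above its origin. Origin: centre of its foot's underside, 35 mm above the lower dish's origin. Its foot sits 6 mm inside the rim below with 2 mm play, so pushed sideways (on its outside, or from inside the cavity) it takes the lower dish along; pushed hard against a stop, the stack tips.
- shallow_low: Lower dish of the stack of two SHALLOW dishes (the lowest stack, 54 mm high in all): loose, square, white ceramic, 100 x 100 mm, 30 mm high, walls 8 mm, cavity 84 x 84 mm; its lowest 6 mm is a recessed foot 80 mm across. Origin: centre of the foot's underside, on the deck; z up, x and y along its sides. About 220 g; glides on the deck with friction about 0.3.
- shallow_top: Upper dish of that stack, same shape, empty: inner floor 12 mm and rim 30 mm above its origin. Origin: centre of its foot's underside, 24 mm above the lower dish's origin. Its foot sits 6 mm inside the rim below with 2 mm play, so pushed sideways (on its outside, or from inside the cavity) it takes the lower dish along; pushed hard against a stop, the stack tips.
- shaker: Aluminium shaker with a flip-top lid, 75 mm across, 96 mm high, beside the warmer; origin: centre of its underside. Bystander.
- pitcher: Steel milk pitcher, 92 mm across, 112 mm high, handle on its +y side reaching 77 mm from its axis; beside the warmer; origin: centre of its underside. Bystander.
- cup: White cappuccino cup, 76 mm across, 56 mm high, standing on a saucer; origin: centre of its underside. Bystander.
- spoon: Steel spoon, 140 mm long, lying flat; origin: centre of its underside. Bystander.
There are look-alikes about, which are no part of the job. What is shaped like the deep_top but blue or purple is not meant.

How it is judged (in metres and radians):
On the way, in this order (a step that is already met when the one before it is completed fails the run):
1. a stack has been slid into the empty back left place (horizontal distance between any of deep_low, mid_low, shallow_low and place_back_left below 0.015 m), for 0.2 s.
2. the medium dishes have made way: slid from the serving corner into the place next to it that has become free ((horizontal distance between mid_low and place_front_left below 0.015 m or horizontal distance between mid_low and place_back_right below 0.015 m)), for 0.2 s.
At the end, for the whole second after the job is handed in: The deep stack stands in the front right place, the other two each in another place (all within 15 mm of its centre); every stack is two nested dishes (within 6 mm sideways, 4 mm in height), flat on the deck (4 mm, 0.05 rad) and at rest (below 20 mm/s) (horizontal distance between deep_low and place_front_right below 0.015 m and (horizontal distance between mid_low and place_front_left below 0.015 m or horizontal distance between mid_low and place_back_left below 0.015 m or horizontal distance between mid_low and place_back_right below 0.015 m) and (horizontal distance between shallow_low and place_front_left below 0.015 m or horizontal distance between shallow_low and place_back_left below 0.015 m or horizontal distance between shallow_low and place_back_right below 0.015 m) and height (world z) of each of deep_low, mid_low, shallow_low below 0.054 m and z of deep_top in the frame of deep_low below 0.05 m and horizontal distance between deep_top and deep_low below 0.006 m and angle between each of deep_low, mid_low, shallow_low's own z axis and vertical below 0.05 rad and z of mid_top in the frame of mid_low below 0.039 m and horizontal distance between mid_top and mid_low below 0.006 m and z of shallow_top in the frame of shallow_low below 0.028 m and horizontal distance between shallow_top and shallow_low below 0.006 m and linear speed of each of deep_low, deep_top, mid_low, mid_top, shallow_low, shallow_top below 0.02 m/s); the robot touches nothing.
It fails at once if a stack or an upper dish was lifted (10 mm or more) or fell off (height (world z) of any of deep_low, mid_low, shallow_low above 0.06 m or height (world z) of deep_top above 0.106 m or height (world z) of mid_top above 0.095 m or height (world z) of shallow_top above 0.084 m or height (world z) of any of deep_low, deep_top, mid_low, mid_top, shallow_low, shallow_top below 0.04 m).
It fails at once if a stack was tipped by more than 0.2 rad (angle between any of deep_low, deep_top, mid_low, mid_top, shallow_low, shallow_top's own z axis and vertical above 0.2 rad).
It fails at once if another thing on the counter was moved by more than 20 mm (distance of any of shaker, pitcher, cup, spoon from where it was at the start of the episode above 0.02 m).
It also fails if it takes over 56 s, if anything falls off the work surface, if the arm or the gripper's body presses on something with over 40 N, if the wrist force passes 120 N, or if a joint passes its speed limit or range.

### The arm

A 7-joint arm with a two-finger parallel gripper is mounted at the origin on the work surface. World frame = base frame: x ahead of the robot, y to its left, z up, the work surface at z = 0. Lengths are in mm, angles in rad, forces in N, time in s.
With the tool pointing down it reaches from about 425 to 950 mm from the base axis. Payload 16.7 kg.
Tool frame: the origin (TCP) lies on the centre line of the jaws, within the pads' length; the fingertips stand 19 mm ahead of it and the grasp point (between the pads) is the TCP; z points along the fingers, y is the direction in which the jaws open and shut (so a half turn about z gives the same grasp; the last joint's range is limited). The gripper opens to 94 mm and grips with 3 to 60 N. Pads are 16 mm wide; open, the fingers measure 119 mm over their backs; the gripper's body (75 mm by 177 mm) begins 78 mm behind the grasp point.
Start: joints at [-1.304, 0.426, 0.074, 1.606, -0.034, 1.111, -0.067], TCP at [272.648, 617.446, 224.467] pointing down, gripper open.
Joint ranges: [-2.85, 2.85], [-0.5, 2.14], [-1.23, 1.37], [0.21, 2.46], [-1.02, 4.16], [0.16, 2.05], [-2.73, 2.73]. Speed limits (rad/s): [1.89, 1.89, 2.39, 2.39, 3.01, 3.01, 3.01].

### API

Orientations are given as a unit quaternion [w, x, y, z].
In Python, from station import ctrl gives the robot as it stands. The module is installed in compiled form; this text tells all that it offers.
- The arm moves only by the tool drive_tool, never from a script. Its arguments are lists of equal length, an entry for each row: "dp": the shift along the world's x, y, z in mm, a list of three; "twist": the turn about the world's z in rad; "gripper": the finger opening in mm, from 0 to 94. A call has exactly 10 rows; each row is the pose to reach, as a shift and turn from the pose commanded when the call began; what a row does not reach only later rows make up. A row lasts 1/12 s, in which the tool goes at most 41.7 mm and 7.16 degrees, less where a joint would pass 70% of its speed; a pose out of reach is approached as far as the arm can. A call with a gripper value outside its range is refused whole. The fingers move at their own pace and stop on an object; the grip force is fixed at half the most. Time passes only in rows, so rows that repeat a pose let the fingers close, or fill a call up. It gives the time, the measured TCP pose, the force and the opening at its end, in the units of the state.
- ctrl.read_state(): the state, without advancing time (a new reading comes with each control period).
- ctrl.grab_frame(name): name is "scene" or "top" or "wrist"; returns a dict with "color" (384x512x3 uint8, blue, green, red), "fov_y" (degrees; the focal length in pixels is half the picture's height over the tangent of half this angle, whatever the lens; pixels are square), "cx", "cy" (the principal point, pixels), "T" (4x4, takes a point from camera to world coordinates). Camera axes: x right, y down, z forward; pixel columns grow to the right and rows downward; lengths in mm; the calibration is good to about 2 mm. A picture is of the moment at which its call begins. There is no depth.
- ctrl.sign_off(): hands the job in, once; it reports no verdict.
The state is a dict: "clock": time; "joint_pos": joint angles; "qvel": joint speeds; "joint_efforts": joint torques, N m; "position": TCP position; "tcp_rot": TCP orientation; "contact_force": force on the tool from outside, world axes, zero at the start; "wrist_torque": the same for the moment, N m; "grip_width": finger opening in mm.
Only numpy, scipy, OpenCV 4.12 (cv2) and the standard library are available. Lean on these libraries where they do the work, as an engineer would, in place of code of your own. Each camera call takes 0.05 s, during which the arm holds its last target. There are 200 camera calls.

## Working session

There is one attempt and no reset: what is moved stays moved. The work goes in short steps, Python scripts to look and compute and a tool call to move; the robot and the scene stay as the last step left them, time stands still between calls to the robot, and variables do not carry over. Pictures are saved under pics/ and viewed, about 8 in all and at most 12, crops included, and the job is handed in when it is done.

Besides the shell and the picture viewer there is one more tool, called after "Call:" as name(argument=value, ...) on one line, values as JSON. drive_tool: Moves the arm, as the interface text tells. Its arguments: {"type":"object","properties":{"dp":{"type":"array"},"twist":{"type":"array"},"gripper":{"type":"array"}},"required":["dp","twist","gripper"]}

```bash
mkdir -p pics
python3 - <<'E'
from station import ctrl
import cv2,numpy as np
s=ctrl.read_state();print(s)
ims=[]
for n in("scene","top"):
    f=ctrl.grab_frame(n);cv2.imwrite(f"pics/{n}0.png",f["color"]);print(n,f["fov_y"],f["cx"],f["cy"],np.round(f["T"],4).tolist())
    ims.append(f["color"])
cv2.imwrite("pics/top0b.png",cv2.resize(ims[1],(800,600)))
E
```

```text
{'clock': 0.0, 'joint_pos': array([-1.30451591,  0.42672745,  0.0738164 ,  1.60660481, -0.03408457,
        1.11081537, -0.06708773]), 'qvel': array([-1.22569073e-03,  1.31042049e-03, -7.46173819e-04, -1.35302562e-05,
       -1.58498724e-03, -4.03098069e-04, -8.74186808e-05]), 'joint_efforts': array([-1.87072575e-03, -9.35789609e+01,  3.66591074e+00, -4.54197836e+01,
       -4.88894060e-02,  2.02842546e-02,  1.20857453e-04]), 'position': array([272.47679284, 617.10049648, 223.77858948]), 'tcp_rot': array([-8.69569643e-05,  2.06386688e-01,  9.78470293e-01, -6.42518636e-04]), 'contact_force': array([-0.09051167,  0.29869215, -1.17493404]), 'wrist_torque': array([0.00732331, 0.03947436, 0.0324357 ]), 'grip_width': 93.8285020353702}
scene 54.718275216733474 258.1302441865998 187.38221959273224 [[0.8538, 0.3783, -0.3575, 895.9551], [0.5205, -0.6097, 0.5978, -516.0214], [0.0082, -0.6965, -0.7175, 822.0932], [0.0, 0.0, 0.0, 1.0]]
top 56.35955756773397 253.74364446810537 194.96791864507057 [[-0.0066, -0.9955, 0.0947, 413.3459], [-1.0, 0.0059, -0.0071, 71.4043], [0.0065, -0.0948, -0.9955, 1237.069], [0.0, 0.0, 0.0, 1.0]]
```

View pics/top0b.png

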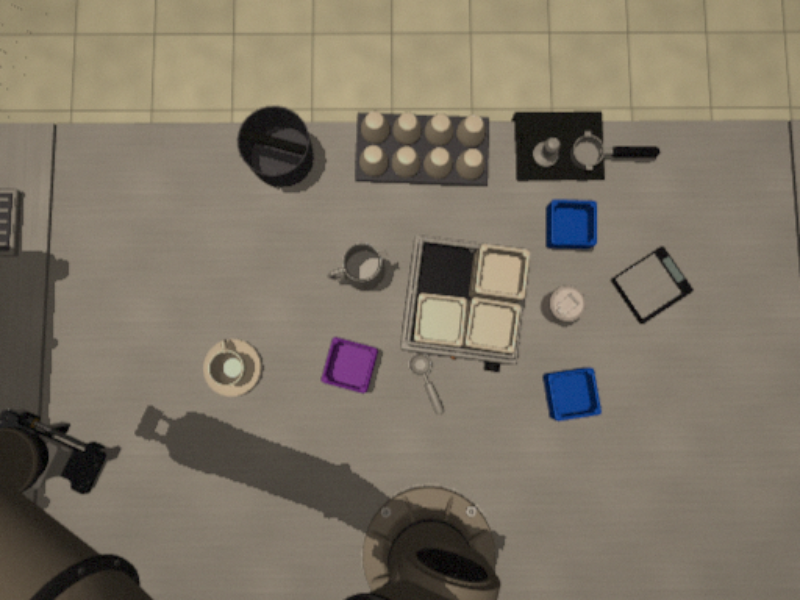

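View pics/scene0.png

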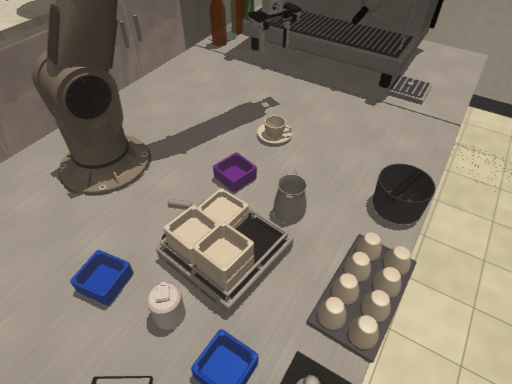

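Top view shows the warmer around (465,300) at 800x600 scale: the empty place is back left (447,268), with stacks at back right (502,270), front left (440,320) and front right (493,325). The knob is at (492,366). The scene view suggests the back-right stack is the tallest, so I'll measure it.

```bash
cat > h.py <<'E'
import numpy as np,cv2
def rays(f,uv):
    uv=np.atleast_2d(np.asarray(uv,float));h=f["color"].shape[0]
    F=h/2/np.tan(np.radians(f["fov_y"])/2);T=np.asarray(f["T"])
    d=np.c_[(uv[:,0]-f["cx"])/F,(uv[:,1]-f["cy"])/F,np.ones(len(uv))]@T[:3,:3].T
    return T[:3,3],d
def plane(f,uv,z):
    o,d=rays(f,uv);return (o+d*((z-o[2])/d[:,2])[:,None])[:,:2]
def proj(f,P):
    T=np.asarray(f["T"]);h=f["color"].shape[0];F=h/2/np.tan(np.radians(f["fov_y"])/2)
    c=(np.atleast_2d(P)-T[:3,3])@T[:3,:3];return c[:,:2]/c[:,2:]*F+[f["cx"],f["cy"]]
E
python3 - <<'E'
from station import ctrl
from h import *
f=ctrl.grab_frame("top");im=f["color"]
g=cv2.resize(im[145:245,250:350],(800,800),interpolation=cv2.INTER_CUBIC)[:,:]
a=cv2.resize(g,(600,600))
f2=ctrl.grab_frame("scene");
b=cv2.resize(f2["color"][180:310,150:300],(690,598),interpolation=cv2.INTER_CUBIC)
cv2.imwrite("pics/a.png",a);cv2.imwrite("pics/b.png",b)
E
```

```text
(no output)
```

View pics/a.png

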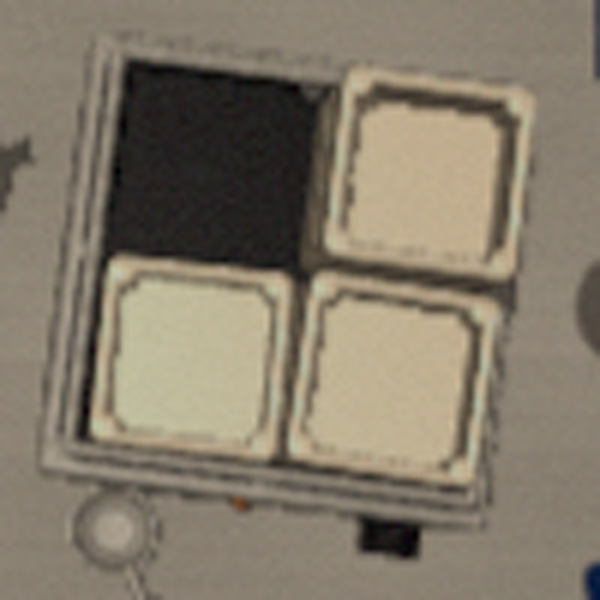

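View pics/b.png

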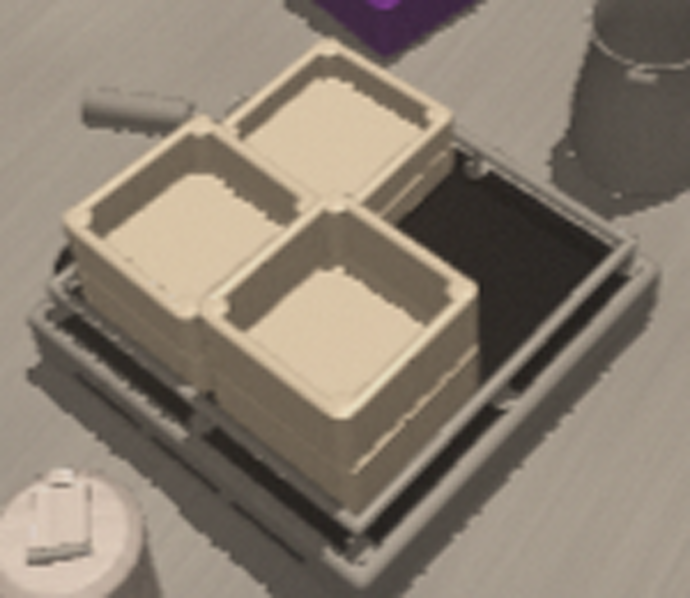

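Confirmed: deep is back right, mid is front right and shallow is front left. In the 6x crop the rim corners are deep (345,70)/(535,88)/(515,278)/(325,262), mid (310,272)/(500,298)/(475,487)/(288,455) and shallow (108,258)/(292,275)/(277,460)/(90,443).

Run:
```python
from station import ctrl
from h import *
f=ctrl.grab_frame("top");f2=ctrl.grab_frame("scene")
C={}
def fit(q,f,s,o,z,n):
    P=plane(f,np.array(q,float)/s+o,z);c=P.mean(0)
    r=cv2.minAreaRect(P.astype(np.float32))
    e=[np.arctan2(*(P[a]-P[b])[::-1]) for a,b in((0,3),(1,2))]
    print(n,c.round(1),"yaw",np.round(e,3),"size",np.round(r[1],1));return c
o=np.array([250,145])-5/12
T=dict(deep=([(345,70),(535,88),(515,278),(325,262)],148),mid=([(310,272),(500,298),(475,487),(288,455)],126),shallow=([(108,258),(292,275),(277,460),(90,443)],104))
for n,(q,z) in T.items(): C[n]=fit(q,f,6,o,z,n)
# scene crop: order back-right.. just centres
o=np.array([150,180])-.4
S=dict(deep=([(205,302),(335,200),(478,287),(343,415)],148),mid=([(65,220),(200,118),(318,198),(190,315)],126),shallow=([(225,115),(328,42),(452,118),(345,205)],104))
for n,(q,z) in S.items():fit(q,f2,4.6,o,z,n+" scene")
```

```text
deep [ 581.7 -144.3] yaw [-0.123 -0.132] size [ 98.1 102.2]
mid [ 478.7 -127. ] yaw [-0.138 -0.158] size [99.6 99. ]
shallow [490.7 -24.6] yaw [-0.107 -0.099] size [98.8 98.5]
deep scene [ 586.6 -143.9] yaw [2.967 3.058] size [93.2 93. ]
mid scene [ 480.4 -126.3] yaw [3.005 3.01 ] size [93.1 92.1]
shallow scene [494.6 -20.4] yaw [2.96  3.016] size [83.8 95.7]
```

Call:
drive_tool(dp=[[40,-20,0],[70,-50,0],[90,-90,0],[110,-130,0],[130,-170,0],[145,-210,0],[160,-250,0],[170,-290,0],[180,-330,0],[190,-370,0]], twist=[0.0,0.05,0.1,0.15,0.2,0.25,0.286,0.286,0.286,0.286], gripper=[40,40,40,40,40,40,40,40,40,40])

```text
clock: 1.13
position: [459.6, 258.3, 224.6]
tcp_rot: [0.0, 0.065, 0.998, 0.0]
contact_force: [0.4, 0.5, 1.1]
grip_width: 40.1
```

Call:
drive_tool(dp=[[10,-40,0],[15,-80,0],[20,-120,0],[24,-160,0],[25,-200,0],[25,-235,0],[26,-260,0],[26,-270,0],[26,-270,0],[26,-270,0]], twist=[0,0,0,0,0,0,0,0,0,0], gripper=[40,40,40,40,40,40,40,40,40,40])

```text
clock: 1.97
position: [485.5, -9.1, 224.5]
tcp_rot: [0.0, 0.065, 0.998, 0.0]
contact_force: [-0.4, 1.4, 0.4]
grip_width: 40.1
```

Run:
```python
from station import ctrl
from h import *
s=ctrl.read_state();print(s["clock"],s["position"],s["tcp_rot"],s["joint_pos"],s["grip_width"],s["contact_force"])
f=ctrl.grab_frame("wrist");print(np.round(f["T"],3).tolist())
im=f["color"].copy()
for p in [(490.5,-24.8,104),(476.7,-130.1,126),(581.9,-143.8,148)]:
    ex=np.array([.9916,-.1296,0]);ey=np.array([.1296,.9916,0])
    for a in(-50,50):
        for b in(-50,50):
            u=proj(f,np.array(p)+a*ex+b*ey)[0]
            if abs(u).max()<2000: cv2.circle(im,tuple(int(v) for v in u),3,(0,0,255),1)
cv2.imwrite("pics/w1.png",im)
```

```text
1.9667 [485.46380247  -9.1386142  224.51321799] [3.02895760e-05 6.50919151e-02 9.97879261e-01 1.46312714e-04] [-0.44978994  0.11031745  0.36531125  2.036489   -0.04701684  1.00241004
  1.37932885] 40.06237043408968 [-0.35966138  1.37516625  0.43494484]
[[0.13, 0.955, 0.268, 407.382], [0.991, -0.125, -0.036, 1.152], [-0.001, 0.271, -0.963, 385.996], [0.0, 0.0, 0.0, 1.0]]
```

View pics/w1.png

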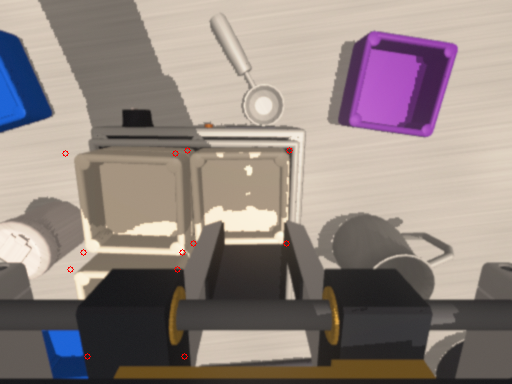

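The wrist view confirms it: predicted shallow corners match its rim at (190,150)-(288,243) within 3 px, and the mid agrees within a few mm. Next I lower into the shallow dish.

Call:
drive_tool(dp=[[5,-16,0],[5,-16,-20],[5,-16,-45],[5,-16,-70],[5,-16,-90],[5,-16,-105],[5,-16,-113],[5,-16,-113],[5,-16,-113],[5,-16,-113]], twist=[0,0,0,0,0,0,0,0,0,0], gripper=[40,40,40,40,40,40,40,40,53,53])

```text
clock: 2.85
position: [491.0, -25.2, 112.3]
tcp_rot: [0.001, 0.065, 0.998, 0.0]
contact_force: [0.7, 0.8, -0.0]
grip_width: 49.9
```

Call:
drive_tool(dp=[[12,-1.6,0],[24,-3.1,0],[30,-3.9,0],[34,-4.4,0],[39,-5,0],[44,-5.7,0],[50,-6.5,0],[56,-7.2,0],[62,-8,0],[68,-8.8,0]], twist=[0,0,0,0,0,0,0,0,0,0], gripper=[53,53,53,53,53,53,53,53,53,53])

```text
clock: 3.68
position: [558.9, -34.5, 111.4]
tcp_rot: [-0.0, 0.065, 0.998, -0.0]
contact_force: [-1.9, 1.2, 2.3]
grip_width: 53.2
```

Call:
drive_tool(dp=[[7,-0.9,0],[14,-1.8,0],[21,-2.7,0],[28,-3.6,0],[35,-4.5,0],[42,-5.4,0],[49,-6.3,0],[56,-7.3,0],[62,-8,0],[66,-8.6,0]], twist=[0,0,0,0,0,0,0,0,0,0], gripper=[53,53,53,53,53,53,53,53,53,53])

```text
clock: 4.52
position: [625.2, -43.2, 111.4]
tcp_rot: [0.0, 0.065, 0.998, -0.0]
contact_force: [-2.3, 0.5, -0.3]
grip_width: 53.2
```

Run:
```python
from station import ctrl
from h import *
s=ctrl.read_state();print(s["position"],s["contact_force"])
f=ctrl.grab_frame("scene");cv2.imwrite("pics/c.png",cv2.resize(f["color"][130:310,130:330],(660,594),interpolation=cv2.INTER_CUBIC))
```

```text
[625.20855493 -43.15258073 111.41454803] [-2.25319372  0.45257156 -0.2823409 ]
```

View pics/c.png

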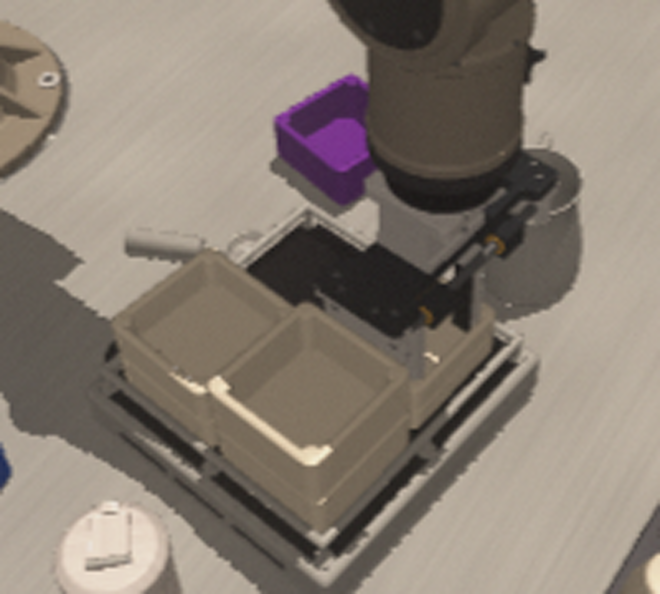

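The scene crop shows the shallow stack in the back left, front left clear, and the others unmoved. I'll nudge it 3 mm further, then raise and go to the mid stack.

Call:
drive_tool(dp=[[1,-0.1,0],[2,-0.3,0],[3.5,-0.5,0],[3.5,-0.5,0],[1,0,0],[-4,0.5,0],[-4,0.5,0],[-4,0.5,20],[-4,0.5,50],[-4,0.5,80]], twist=[0,0,0,0,0,0,0,0,0,0], gripper=[53,53,53,53,50,45,40,40,40,40])

```text
clock: 5.4
position: [619.6, -42.6, 191.9]
tcp_rot: [-0.001, 0.065, 0.998, -0.0]
contact_force: [0.5, -0.3, 0.5]
grip_width: 40.2
```

Call:
drive_tool(dp=[[-10,-5,20],[-40,-20,20],[-70,-40,20],[-95,-60,20],[-120,-75,20],[-142,-84,20],[-142,-84,20],[-142,-84,20],[-142,-84,20],[-142,-84,20]], twist=[-0.12,-0.24,-0.36,-0.48,-0.6,-0.72,-0.84,-0.96,-1.08,-1.2], gripper=[40,40,40,40,40,40,40,40,40,40])

```text
clock: 6.23
position: [478.2, -126.5, 211.7]
tcp_rot: [0.0, 0.619, 0.785, 0.0]
contact_force: [-0.2, 0.3, 0.8]
grip_width: 40.3
```

Call:
drive_tool(dp=[[0,0,0],[0,0,0],[0,0,0],[0,0,0],[0,0,0],[0,0,0],[0,0,0],[0,0,0],[0,0,0],[0,0,0]], twist=[-0.1,-0.2,-0.3,-0.37,-0.37,-0.37,-0.37,-0.37,-0.37,-0.37], gripper=[40,40,40,40,40,40,40,40,40,40])

```text
clock: 7.07
position: [478.4, -126.6, 211.5]
tcp_rot: [-0.0, 0.751, 0.66, 0.0]
contact_force: [-0.3, 0.4, 0.8]
grip_width: 40.2
```

Run:
```python
from station import ctrl
from h import *
s=ctrl.read_state();print(s["clock"],s["position"],s["tcp_rot"],s["joint_pos"],s["contact_force"])
f=ctrl.grab_frame("wrist");im=f["color"].copy()
for p in [(595.6,-38.7,104),(478.7,-128,126),(581.9,-143.8,148)]:
    ex=np.array([.9916,-.1296,0]);ey=np.array([.1296,.9916,0])
    for a in(-50,50):
        for b in(-50,50):
            u=proj(f,np.array(p)+a*ex+b*ey)[0]
            if abs(u).max()<2000: cv2.circle(im,tuple(int(v) for v in u),3,(0,0,255),1)
cv2.imwrite("pics/w2.png",im)
```

```text
7.0667 [ 478.35871012 -126.60971247  211.47082228] [-4.58629734e-05  7.51015992e-01  6.60284013e-01  1.24039930e-05] [-0.47701566  0.15992091  0.67996199  2.04567928 -0.12138531  0.97463401
  0.13666352] [-0.25090794  0.37830076  0.8218303 ]
```

View pics/w2.png

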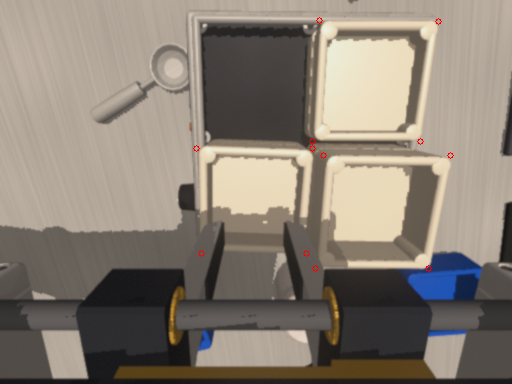

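The wrist view shows shallow fully in the back left, front left empty, and mid at (255,200) as predicted. Lowering into mid.

Call:
drive_tool(dp=[[0,0,-20],[0,0,-45],[0,0,-65],[0,0,-80],[0,0,-88],[0,0,-88],[0,0,-88],[0,0,-88],[0,0,-88],[0,0,-88]], twist=[0,0,0,0,0,0,0,0,0,0], gripper=[40,40,40,40,40,45,53,53,53,53])

```text
clock: 7.95
position: [478.9, -126.6, 124.2]
tcp_rot: [0.0, 0.751, 0.66, 0.001]
contact_force: [-0.5, 0.3, -0.1]
grip_width: 52.9
```

Call:
drive_tool(dp=[[1.5,12,0],[3,24,0],[3.7,30,0],[4.2,34,0],[4.8,39,0],[5.4,44,0],[6.1,50,0],[6.9,56,0],[7.6,62,0],[8.3,68,0]], twist=[0,0,0,0,0,0,0,0,0,0], gripper=[53,53,53,53,53,53,53,53,53,53])

```text
clock: 8.78
position: [486.8, -58.0, 123.5]
tcp_rot: [-0.0, 0.751, 0.66, -0.0]
contact_force: [-0.5, -2.0, 1.9]
grip_width: 52.7
```

Remaining: about 66 mm in y.

Call:
drive_tool(dp=[[0.9,7,0],[1.7,14,0],[2.6,21,0],[3.4,28,0],[4.3,35,0],[5.1,42,0],[6,49,0],[6.9,56,0],[7.6,62,0],[8,66,0]], twist=[0,0,0,0,0,0,0,0,0,0], gripper=[53,53,53,53,53,53,53,53,53,53])

```text
clock: 9.62
position: [494.8, 8.3, 123.4]
tcp_rot: [-0.0, 0.751, 0.66, -0.0]
contact_force: [-0.2, -1.2, 1.3]
grip_width: 53.1
```

Call:
drive_tool(dp=[[0,0,0],[0,0,0],[0,0,0],[0,-4,0],[0,-6,0],[0,-6,0],[0,-6,20],[0,-6,50],[0,-6,80],[0,-6,100]], twist=[0,0,0,0,0,0,0,0,0,0], gripper=[53,53,53,50,45,40,40,40,40,40])

```text
clock: 10.45
position: [495.1, 0.8, 225.8]
tcp_rot: [0.0, 0.752, 0.66, 0.001]
contact_force: [1.2, 1.0, 0.1]
grip_width: 40.0
```

Call:
drive_tool(dp=[[10,-15,15],[28,-45,15],[45,-75,15],[60,-105,15],[75,-130,15],[87,-147,15],[87,-147,15],[87,-147,15],[87,-147,15],[87,-147,15]], twist=[0.12,0.24,0.36,0.48,0.6,0.72,0.84,0.96,1.08,1.2], gripper=[40,40,40,40,40,40,40,40,40,40])

```text
clock: 11.28
position: [581.5, -146.1, 238.2]
tcp_rot: [-0.0, 0.265, 0.964, -0.0]
contact_force: [-0.1, 0.9, 0.5]
grip_width: 40.1
```

Call:
drive_tool(dp=[[0,0,0],[0,0,0],[0,0,0],[0,0,0],[0,0,0],[0,0,0],[0,0,0],[0,0,0],[0,0,0],[0,0,0]], twist=[0.1,0.2,0.3,0.37,0.37,0.37,0.37,0.37,0.37,0.37], gripper=[40,40,40,40,40,40,40,40,40,40])

```text
clock: 12.12
position: [581.7, -145.5, 238.5]
tcp_rot: [-0.0, 0.087, 0.996, -0.0]
contact_force: [-0.1, 0.4, -0.8]
grip_width: 40.3
```

Run:
```python
from station import ctrl
from h import *
s=ctrl.read_state();print(s["clock"],s["position"],s["tcp_rot"],s["joint_pos"],s["contact_force"])
f=ctrl.grab_frame("wrist");im=f["color"].copy()
for p in [(595.6,-38.7,104),(490.5,-25,126),(581.9,-143.8,148)]:
    ex=np.array([.9916,-.1296,0]);ey=np.array([.1296,.9916,0])
    for a in(-50,50):
        for b in(-50,50):
            u=proj(f,np.array(p)+a*ex+b*ey)[0]
            if abs(u).max()<2000: cv2.circle(im,tuple(int(v) for v in u),3,(0,0,255),1)
cv2.imwrite("pics/w3.png",im)
```

```text
12.1167 [ 581.72545421 -145.5084139   238.45211064] [-1.08627420e-05  8.65188606e-02  9.96250212e-01 -4.51297090e-05] [-0.2154907   0.30794945  0.44076232  1.78499369 -0.14696626  1.08101663
  1.67403599] [-0.0863602   0.43799844 -0.81397831]
```

View pics/w3.png

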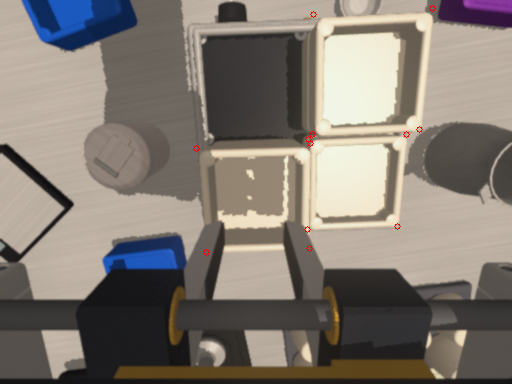

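The wrist view shows mid in the front left (within about 4 px of prediction), shallow in the back left, front right empty, and deep right below the gripper. I'll correct the small yaw lag and lower in.

Call:
drive_tool(dp=[[0,1,0],[0,1,-20],[0,1,-45],[0,1,-70],[0,1,-90],[0,1,-104],[0,1,-104],[0,1,-104],[0,1,-104],[0,1,-104]], twist=[0.043,0.043,0.043,0.043,0.043,0.043,0.043,0.043,0.043,0.043], gripper=[40,40,40,40,40,40,45,53,53,53])

```text
clock: 13.0
position: [582.4, -144.7, 135.7]
tcp_rot: [0.001, 0.065, 0.998, -0.0]
contact_force: [0.1, 0.0, -0.3]
grip_width: 53.2
```

Call:
drive_tool(dp=[[-12,1.6,0],[-24,3.1,0],[-30,3.9,0],[-34,4.4,0],[-39,5,0],[-44,5.7,0],[-50,6.5,0],[-56,7.2,0],[-62,8,0],[-68,8.8,0]], twist=[0,0,0,0,0,0,0,0,0,0], gripper=[53,53,53,53,53,53,53,53,53,53])

```text
clock: 13.83
position: [513.2, -135.7, 134.5]
tcp_rot: [0.0, 0.065, 0.998, -0.0]
contact_force: [2.1, -0.9, 1.9]
grip_width: 52.9
```

Call:
drive_tool(dp=[[-7,0.9,0],[-14,1.8,0],[-21,2.7,0],[-28,3.6,0],[-35,4.5,0],[-42,5.4,0],[-49,6.3,0],[-56,7.3,0],[-63,8.2,0],[-68,8.8,0]], twist=[0,0,0,0,0,0,0,0,0,0], gripper=[53,53,53,53,53,53,53,53,53,53])

```text
clock: 14.67
position: [444.7, -126.8, 134.4]
tcp_rot: [-0.0, 0.065, 0.998, 0.0]
contact_force: [1.1, -1.1, -0.9]
grip_width: 53.2
```

Call:
drive_tool(dp=[[0,0,0],[0,0,0],[2,0,0],[6,-1,0],[6,-1,0],[6,-1,10],[6,-1,40],[6,-1,70],[6,-1,100],[6,-1,130]], twist=[0,0,0,0,0,0,0,0,0,0], gripper=[53,53,53,45,40,40,40,40,40,40])

```text
clock: 15.5
position: [451.3, -128.3, 266.6]
tcp_rot: [0.0, 0.065, 0.998, -0.0]
contact_force: [0.9, -0.1, -1.0]
grip_width: 40.1
```

Call:
drive_tool(dp=[[10,30,20],[15,70,20],[20,110,20],[20,150,20],[20,190,20],[20,230,20],[20,265,20],[20,290,20],[20,300,20],[20,300,20]], twist=[0,0,0,0,0,0,0,0,0,0], gripper=[40,40,40,40,40,40,40,40,40,40])

```text
clock: 16.33
position: [471.4, 174.2, 284.8]
tcp_rot: [-0.0, 0.063, 0.998, -0.0]
contact_force: [0.4, -0.1, 0.4]
grip_width: 40.4
```

Run:
```python
from station import ctrl
from h import *
s=ctrl.read_state();print(s["clock"],s["position"],s["contact_force"])
f=ctrl.grab_frame("top");im=cv2.resize(f["color"][130:260,230:370],(646,600),interpolation=cv2.INTER_CUBIC)
for p in [(595.6,-38.7,104),(490.5,-25,126),(476.7,-130.1,148)]:
    ex=np.array([.9916,-.1296,0]);ey=np.array([.1296,.9916,0])
    for a in(-50,50):
        for b in(-50,50):
            u=(proj(f,np.array(p)+a*ex+b*ey)[0]-[229.5,129.5])*600/130
            cv2.circle(im,tuple(int(v) for v in u),3,(0,0,255),1)
cv2.imwrite("pics/t4.png",im)
```

```text
16.3333 [471.40320937 174.16320837 284.7896684 ] [ 0.38634996 -0.05099515  0.38424127]
```

View pics/t4.png

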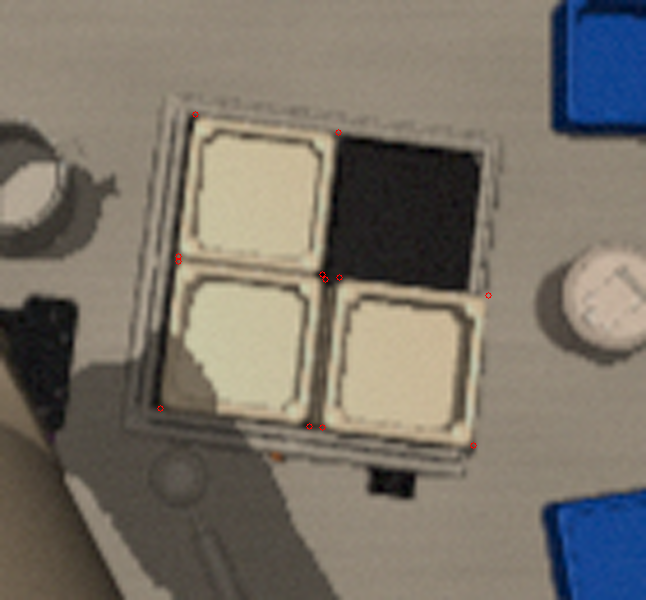

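All three rims sit within about 2-4 mm of the marked place corners in the top view. Back right is empty, the bystanders are where they stood, and the arm is clear, so I'm handing in.

```bash
python3 -c "
from station import ctrl
print(ctrl.sign_off())"
```

```text
the job is handed in; nothing more can be done
None
```

The deep dishes now stand in the serving corner, and I've handed the job in at about 16 s on the robot's clock. No verdict was reported.

I slid each stack flat along the deck with the fingers inside the upper dish:
1. The shallow stack went from front left to back left.
2. The medium stack went from front right to front left.
3. The deep stack went from back right to front right, beside the control knob.

- **Position:** the last top picture shows all three rims within about 2–4 mm of their place centres (15 mm allowed), with the back right place empty.
- **Forces:** the contact forces reported stayed at about 3 N or less on every move.
- **Surroundings:** the gripper is clear of everything. The shaker and spoon look unmoved in the last picture, and the arm passed well above the pitcher and cup. I did not measure any of the four.
- **Not measured:** the lower dishes and how well each pair is nested. I judged these from the flat, level rims only.
- **Correction on the way:** the gripper ended about 0.04 rad short on one turn, which I fixed before sliding the deep stack. No check failed.

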